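Grinding balls back on the stands of their size

TASK

The three grinding balls for the jar mill have been put on each other's stands. Put each on the round stand of its own size (smallest ball on the smallest stand, middle on middle, largest on the largest), parking a ball on the empty square rest on the way and leaving that rest empty at the end. Set the balls down gently, for they chip if dropped, never lay one on the bare counter where it would roll away, and leave the bowl, the jar and the steel cup where they stand.

Things in the scene. Friction and masses are not known exactly. Their poses are not given: they have to be found in the camera images.
- ball_small_center (a point): centre of the small ball: a plain white ceramic grinding ball, 36 mm in diameter, 90 g give or take a fifth. The orientation means nothing. It starts in the dimple of a stand not of its size. Any ball stays put in any dimple, on its rim or floor.
- ball_medium_center (a point): centre of the medium ball: a plain white ceramic grinding ball, 48 mm in diameter, 210 g give or take a fifth. The orientation means nothing. It starts in the dimple of a stand not of its size. Any ball stays put in any dimple, on its rim or floor.
- ball_large_center (a point): centre of the large ball: a plain white ceramic grinding ball, 60 mm in diameter, 410 g give or take a fifth. The orientation means nothing. It starts in the dimple of a stand not of its size. Any ball stays put in any dimple, on its rim or floor.
- stand_small: the small ball stand: a turned brown wooden disc 66 mm in diameter and 16 mm high, fixed to the counter, with a round dimple 22 mm wide and 6 mm deep in the middle of its top. Origin: centre of its underside on the counter, z up. The small ball seated here has its centre 30 mm above the origin.
- stand_medium: the medium ball stand: a turned brown wooden disc 82 mm in diameter and 16 mm high, fixed to the counter, with a round dimple 28 mm wide and 6 mm deep in the middle of its top. Origin: centre of its underside on the counter, z up. The medium ball seated here has its centre 35 mm above the origin.
- stand_large: the large ball stand: a turned brown wooden disc 98 mm in diameter and 16 mm high, fixed to the counter, with a round dimple 35 mm wide and 6 mm deep in the middle of its top. Origin: centre of its underside on the counter, z up. The large ball seated here has its centre 40 mm above the origin.
- rest_square: the spare rest: a brown wooden square block, 84 mm by 84 mm and 16 mm high, fixed to the counter, with a round dimple 28 mm wide and 6 mm deep in the middle of its top; empty at the start. Origin: centre of its underside on the counter, z up. The small, medium and large balls have their centres about 28, 36 and 43 mm above the origin here.
- bowl: bystander: loose green plastic mixing bowl with straight sides, 96 mm across and 45 mm high. Origin: centre of its underside.
- jar: bystander: loose amber jar with a white cap, 50 mm in diameter and 60 mm high. Origin: centre of its underside.
- cup: bystander: loose open steel cup, 66 mm across and 70 mm high. Origin: centre of its underside.

How it is judged (in metres and radians):
On the way:
1. a ball has been parked, released, on the square rest (((horizontal distance between ball_small_center and rest_square below 0.01 m and z of ball_small_center in the frame of rest_square between 0.022 and 0.034 m and contact force between the fingers and ball_small below 0.1 N and linear speed of ball_small below 0.05 m/s) or (horizontal distance between ball_medium_center and rest_square below 0.01 m and z of ball_medium_center in the frame of rest_square between 0.0295 and 0.0415 m and contact force between the fingers and ball_medium below 0.1 N and linear speed of ball_medium below 0.05 m/s) or (horizontal distance between ball_large_center and rest_square below 0.01 m and z of ball_large_center in the frame of rest_square between 0.0365 and 0.0485 m and contact force between the fingers and ball_large below 0.1 N and linear speed of ball_large below 0.05 m/s))), for 0.2 s.
At the end, for the whole second after the job is handed in: each ball rests in the dimple of the round stand of its own size (centre within 10 mm sideways and 6 mm in height of its seat), at rest and released, so that the square rest is empty (horizontal distance between ball_small_center and stand_small below 0.01 m and z of ball_small_center in the frame of stand_small between 0.0242478 and 0.0362478 m and linear speed of each of ball_small, ball_medium, ball_large below 0.03 m/s and horizontal distance between ball_medium_center and stand_medium below 0.01 m and z of ball_medium_center in the frame of stand_medium between 0.0294936 and 0.0414936 m and horizontal distance between ball_large_center and stand_large below 0.01 m and z of ball_large_center in the frame of stand_large between 0.034367 and 0.046367 m); the robot touches nothing.
It fails at once if a ball lies on the counter (height (world z) of ball_small_center below 0.023 m or height (world z) of ball_medium_center below 0.029 m or height (world z) of ball_large_center below 0.035 m).
It fails at once if a ball is dropped or thrown: it goes faster than 0.6 m/s (a fall of about 18 mm) out of the fingers ((linear speed of ball_small above 0.6 m/s and contact force between the fingers and ball_small below 0.05 N) or (linear speed of ball_medium above 0.6 m/s and contact force between the fingers and ball_medium below 0.05 N) or (linear speed of ball_large above 0.6 m/s and contact force between the fingers and ball_large below 0.05 N)).
It fails at once if the bowl, the jar or the steel cup is shifted by more than 20 mm (distance of any of bowl, jar, cup from where it was at the start of the episode above 0.02 m).
It also fails if it takes over 93 s, if anything falls off the work surface, if the arm or the gripper's body presses on something with over 40 N, if the wrist force passes 120 N, or if a joint passes its speed limit or range.

ROBOT

A 7-joint arm with a two-finger parallel gripper is mounted at the origin on the work surface. World frame = base frame: x ahead of the robot, y to its left, z up, the work surface at z = 0. Lengths are in m, angles in degrees, forces in N, time in s.
With the tool pointing down it reaches from about 0.425 to 0.825 m from the base axis. Payload 3.6 kg.
Tool frame: the origin (TCP) lies between the finger pads; the fingertips stand 8 mm ahead of it and the grasp point (between the pads) lies 11 mm behind it; z points along the fingers, y is the line along which they close (so a half turn about z gives the same grasp; the last joint's range is limited). The gripper opens to 93 mm and grips with 3 to 60 N. Pads are 15 mm wide; open, the fingers measure 128 mm over their backs; the gripper's body (75 mm by 188 mm) begins 65 mm behind the grasp point.
Start: joints at [-65.231, 35.231, -0.722, 81.555, 0.464, 63.22, -2.315], TCP at [0.288, 0.583, 0.227] pointing down, gripper open.
Joint ranges: [-178.69, 178.69], [-17.37, 117.87], [-77.05, 75.6], [15.02, 138.74], [-78.02, 258.01], [0.78, 113.62], [-162.83, 162.83]. Speed limits (degrees/s): [159.86, 159.86, 180, 180, 180, 180, 180].

INTERFACE

Orientations are given as a 3x3 rotation matrix whose columns are the frame's x, y, z axes.
In Python, from cell import arm, camrig gives the robot as it stands (arm), with the cameras (camrig).
- The arm moves only by the tool send_path, called after "Emit:" as name([rows], argument=value, ...), one row to a line, values as JSON. Schema: {"type":"object","properties":{"increments":{"type":"array","items":{"type":"array","items":{"type":"number"},"minItems":7,"maxItems":7},"minItems":1,"maxItems":12},"grip_force":{"type":"number"},"only":{"type":"string"},"quiet":{"type":"boolean"},"lines":{"type":"string"}},"required":["increments"],"additionalProperties":false}. increments is a list of rows, 1 to 12 of them, each of 7 numbers: a rotation vector rx, ry, rz in fractions of the full range, 1 being pi rad, then dx, dy, dz in a scale on which 1.0 is 0.5 m, then the opening from 0.0 (shut) to 1.0 (fully open); each row is the pose to reach, as a shift and turn from the pose commanded when the call began, along the tool's axes at that moment; what a row does not reach only later rows make up. A row lasts 1/8 s, in which the tool goes at most 0.0625 m and 10.7 degrees, less where a joint would pass 70% of its speed; a pose out of reach is approached as far as the arm can. The fingers move at their own pace and stop on an object; grip_force is the grip in N (left out, the last holds). Time passes only in rows, so rows that do not move let the fingers close. The tool returns the time, the measured TCP pose, the force, the opening and the grip force at its end. only (a regular expression) keeps the lines of the reply that match it, lines (a string "A,B") keeps lines A to B, and quiet returns only ok. Input that does not fit is refused with a message, and nothing moves.
- arm.state(): the state, without advancing time (a new reading comes with each control period).
- camrig.capture(name): name is "side" or "top"; returns the picture (400x640x3 uint8, blue, green, red); there is no depth.
- camrig.calibration(name): a dict with "mtx" (3x3 intrinsics, pixels), "cam_to_world" (4x4, takes a point from camera to world coordinates). Camera axes: x right, y up, looking along -z (the intrinsics and any distortion apply to the point x, -y, -z); pixel columns grow to the right and rows downward; lengths in m; the calibration is good to about 2 mm. A picture is of the moment at which its call begins. calibration takes no time and is no camera call.
- arm.hand_in(): hands the job in; it is judged then, once.
The state is a dict: "time_s": time; "joint_pos": joint angles; "qd": joint speeds; "tau": joint torques, N m; "eef_pos": TCP position; "ee_rot": TCP orientation; "contact_force": force on the tool from outside, world axes, zero at the start; "ft_torque": the same for the moment, N m; "grip_width": opening from 0.0 (shut) to 1.0 (fully open); "grasp_force": force on a finger pad.
Only numpy, scipy, OpenCV 4.12 (cv2) and the standard library are available. Lean on these libraries where they do the work, as an engineer would, in place of code of your own. Each camera call takes 0.05 s, during which the arm holds its last target. There are 200 camera calls.

## Working session

There is one attempt and no reset: what is moved stays moved. The work goes in short steps, Python scripts to look and compute and a tool call to move; the robot and the scene stay as the last step left them, time stands still between calls to the robot, and variables do not carry over. Pictures are saved under pics/ and viewed, at most 14 in all, crops included, and the job is handed in when it is done.

```bash
ls; mkdir -p pics; python3 - <<'E'
from cell import arm, camrig
import cv2
s=arm.state()
print(s['time_s'],s['eef_pos'],s['ee_rot'],s['grip_width'])
for n in ('top','side'):
    cv2.imwrite(f'pics/{n}0.png',camrig.capture(n)); c=camrig.calibration(n); print(n,c)
E
```

```text
cell.py
pics
0.0 [0.28753528 0.58207106 0.22548495] [[-8.96570375e-01  4.42899876e-01 -1.12342896e-03]
 [ 4.42901300e-01  8.96567376e-01 -2.31917398e-03]
 [-1.99321161e-05 -2.57687083e-03 -9.99996680e-01]] 1.0039229213746181
top {'mtx': array([[504.17977393,   0.        , 318.65261754],
       [  0.        , 504.17977393, 196.13838563],
       [  0.        ,   0.        ,   1.        ]]), 'cam_to_world': array([[ 0.00146801,  0.99143533, -0.13059031,  0.38254122],
       [-0.99998858,  0.00204935,  0.00431741,  0.03625539],
       [ 0.00454806,  0.13058248,  0.99142702,  1.31102122],
       [ 0.        ,  0.        ,  0.        ,  1.        ]])}
side {'mtx': array([[398.72596015,   0.        , 318.71416908],
       [  0.        , 398.72596015, 200.66589161],
       [  0.        ,   0.        ,   1.        ]]), 'cam_to_world': array([[ 9.44333991e-01,  1.73889330e-01, -2.79277308e-01,
         3.34793163e-01],
       [-3.28988100e-01,  5.00113267e-01, -8.01032802e-01,
        -6.14202937e-01],
       [ 3.79229522e-04,  8.48321414e-01,  5.29481477e-01,
         4.88686219e-01],
       [ 0.00000000e+00,  0.00000000e+00,  0.00000000e+00,
         1.00000000e+00]])}
```

View pics/top0.png

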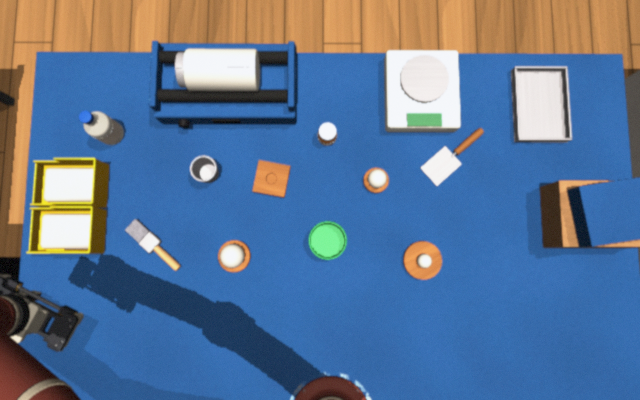

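View pics/side0.png

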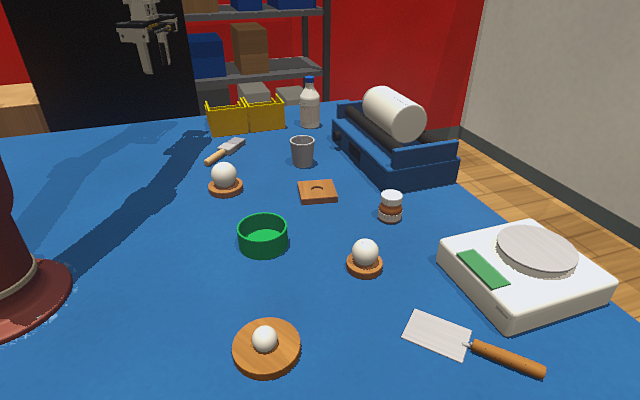

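The top view shows the large ball on the stand at (234,256), the medium ball at (376,180) and the small ball at (423,261). The empty rest is at (272,178), the bowl at (327,240), the jar at (327,133) and the cup at (204,169). The side view agrees with this. Next I'll measure them.

```bash
cat > h.py <<'E'
import cv2, numpy as np
from cell import arm, camrig
def ray(n,u,v):
    c=camrig.calibration(n);K=c['mtx'];T=np.array(c['cam_to_world'])
    d=np.array([(u-K[0,2])/K[0,0],-(v-K[1,2])/K[1,1],-1]); return T[:3,3],T[:3,:3]@d
def plane(n,u,v,z):
    o,d=ray(n,u,v); return o+d*(z-o[2])/d[2]
def tri(a,b):
    A=[];y=[]
    for o,d in (ray('top',*a),ray('side',*b)):
        d=d/np.linalg.norm(d);P=np.eye(3)-np.outer(d,d);A.append(P);y.append(P@o)
    p=np.linalg.lstsq(np.vstack(A),np.hstack(y),rcond=None)[0]; return p,np.linalg.norm(A[0]@p-y[0])
def blob(img,kind,at,R):
    """contour of the colour blob nearest 'at' within R"""
    h=cv2.cvtColor(img,cv2.COLOR_BGR2HSV)
    if kind=='white': m=(h[...,1]<70)&(h[...,2]>95)
    elif kind=='brown': m=((h[...,0]<22)&(h[...,1]>90)&(h[...,2]>60))
    elif kind=='green': m=(h[...,0]>45)&(h[...,0]<80)&(h[...,1]>100)
    elif kind=='nonblue': m=~((h[...,0]>95)&(h[...,0]<125)&(h[...,1]>110))
    w=np.zeros(m.shape,np.uint8);cv2.circle(w,at,R,1,-1)
    cs,_=cv2.findContours((m&(w>0)).astype(np.uint8),cv2.RETR_EXTERNAL,cv2.CHAIN_APPROX_NONE)
    return max(cs,key=cv2.contourArea)
def circ(c):
    (u,v),(a,b),_=cv2.fitEllipse(cv2.convexHull(c)); return u,v,a,b
E
cat > m.py <<'E'
from h import *
t=cv2.imread('pics/top0.png');s=cv2.imread('pics/side0.png')
np.set_printoptions(precision=4,suppress=True)
for n,a,b,R,zc in (('L',(232,256),(224,174),22,.0425),('M',(376,178),(366,252),22,.0373),('S',(425,261),(264,339),22,.028)):
    p=circ(blob(t,'white',a,R));q=circ(blob(s,'white',b,R))
    X,e=tri(p[:2],q[:2]);print(n,p,q,'tri',X,'miss',e,'plane',plane('top',*p[:2],zc),plane('side',*q[:2],zc),'dia',np.array(p[2:])*(1.31-zc)/500)
for n,a,R,z in (('stM',(234,256),30,.016),('stS',(376,180),28,.016),('stL',(423,261),32,.016),('rest',(272,178),32,.016)):
    c=blob(t,'brown',a,R); 
    if n=='rest': r=cv2.minAreaRect(c);p=r[0]+r[1];print(r[2])
    else: p=circ(c)
    print(n,p,plane('top',p[0],p[1],z),np.array(p[2:])*1.29/500)
for n,a,R,k,z in (('bowl',(327,240),32,'green',.045),('jar',(327,133),20,'nonblue',.06),('cup',(204,169),24,'nonblue',.07)):
    p=circ(blob(t,k,a,R));print(n,p,plane('top',p[0],p[1],z))
for b,R in (((225,186),22),((364,268),22),((266,347),42)):
    c=blob(s,'brown',b,R+4);print('side',cv2.boundingRect(c))
E
python3 m.py
```

```text
L (231.79766845703125, 255.50198364257812, 22.553306579589844, 23.692935943603516) (223.29734802246094, 173.51332092285156, 24.92064666748047, 25.518482208251953) tri [0.3979 0.2473 0.0438] miss 0.0017245749653308625 plane [0.3997 0.2474 0.0425] [0.3964 0.25   0.0425] dia [0.0572 0.0601]
M (377.09197998046875, 176.64358520507812, 19.827016830444336, 21.321916580200195) (363.6104431152344, 251.54701232910156, 26.194671630859375, 31.112611770629883) tri [ 0.5971 -0.1177  0.0362] miss 0.004241045438848843 plane [ 0.601  -0.119   0.0373] [ 0.592  -0.1186  0.0373] dia [0.0505 0.0543]
S (424.1584777832031, 260.5239562988281, 13.344011306762695, 13.992875099182129) (264.03765869140625, 338.2589111328125, 24.821401596069336, 26.602264404296875) tri [ 0.3866 -0.2362  0.0271] miss 0.0014139099831175061 plane [ 0.388  -0.2362  0.028 ] [ 0.3851 -0.2368  0.028 ] dia [0.0342 0.0359]
stM (233.7725830078125, 255.76873779296875, 31.02196502685547, 31.68511199951172) [0.3994 0.2468 0.016 ] [0.08   0.0817]
stS (375.5290832519531, 180.01095581054688, 24.003467559814453, 24.301523208618164) [ 0.5958 -0.1174  0.016 ] [0.0619 0.0627]
stL (422.2532043457031, 259.9461975097656, 37.191314697265625, 38.228267669677734) [ 0.3895 -0.2339  0.016 ] [0.096  0.0986]
10.61965560913086
rest (270.992431640625, 178.37356567382812, 32.189064025878906, 31.697628021240234) [0.5995 0.1547 0.016 ] [0.083  0.0818]
bowl (327.22430419921875, 239.95779418945312, 37.69401550292969, 38.018592834472656) [0.4387 0.0091 0.045 ]
jar (326.8892517089844, 133.40989685058594, 20.2558536529541, 23.91015625) [0.7084 0.0101 0.06  ]
cup (203.65379333496094, 168.81341552734375, 27.443700790405273, 30.32286834716797) [0.6143 0.3182 0.07  ]
side (208, 178, 35, 20)
side (346, 253, 36, 27)
side (232, 317, 69, 64)
```

```bash
python3 - <<'E'
import cv2,numpy as np
t=cv2.imread('pics/top0.png');s=cv2.imread('pics/side0.png')
f=lambda i,x,y:cv2.resize(i[y-33:y+33,x-33:x+33],(266,266),interpolation=cv2.INTER_NEAREST)
cv2.imwrite('pics/crops.png',np.vstack([np.hstack([f(t,234,256),f(t,376,180),f(t,423,261)]),np.hstack([f(t,272,178),f(s,224,180),f(s,364,255)])]))
E
```

```text
(no output)
```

View pics/crops.png

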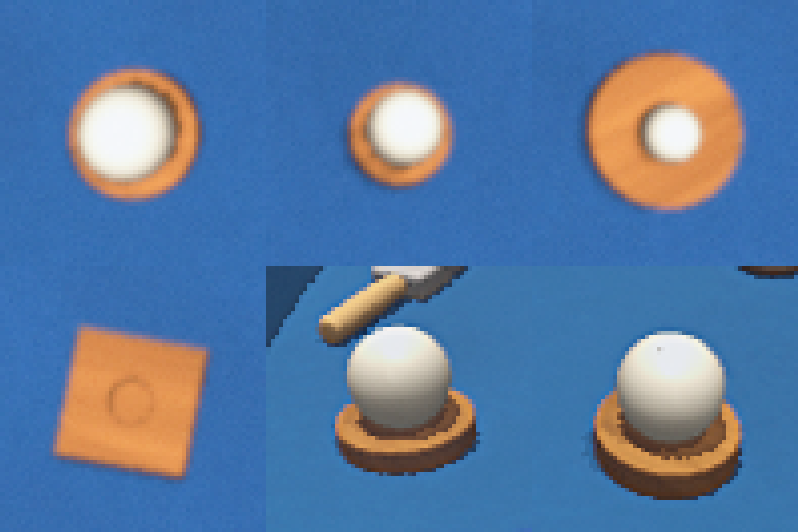

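The crops show the balls seated about concentric with their stands (L and M) and the rest's dimple at about (271.5,178.5). I'll tighten the ball masks and work out the first move.

```bash
cat > go.py <<'E'
import sys,numpy as np
from cell import arm, camrig
s=arm.state();R=np.array(s['ee_rot']);p=np.array(s['eef_pos'])
print('t',round(s['time_s'],2),'p',p.round(4),'f',np.round(s['contact_force'],1))
v=list(map(float,sys.argv[1:]))
for i in range(0,len(v),3): print(v[i:i+3],(R.T@(np.array(v[i:i+3])-p)).round(4))
E
python3 go.py .45 .25 .16 .5 0 .16 .387 -.2365 .13
python3 - <<'E'
from h import *
np.set_printoptions(precision=4,suppress=True)
I={n:cv2.imread(f'pics/{n}0.png') for n in('top','side')}
for n,a,b,zc in (('L',(232,256),(224,174),.0425),('M',(377,178),(366,252),.0373),('S',(425,261),(264,339),.028)):
    P=[]
    for v,at in(('top',a),('side',b)):
        h=cv2.cvtColor(I[v],cv2.COLOR_BGR2HSV);w=np.zeros(h.shape[:2],np.uint8);cv2.circle(w,at,21,255,-1)
        m=cv2.inRange(h,(0,0,110),(179,60,255))&w
        m=cv2.morphologyEx(m,cv2.MORPH_OPEN,cv2.getStructuringElement(cv2.MORPH_ELLIPSE,(7,7)))
        c=max(cv2.findContours(m,0,1)[0],key=cv2.contourArea);(u,vv),r=cv2.minEnclosingCircle(c);P.append((u,vv));x,y,ww,hh=cv2.boundingRect(c);print(n,v,(u,vv),r,(x+(ww-1)/2,y+(hh-1)/2,ww,hh))
    print(tri(*P),plane('top',*P[0],zc),plane('side',*P[1],zc))
print('dimple',plane('top',271.5,178.5,.016))
E
```

```text
t 0.1 p [0.2875 0.5822 0.2256] f [0.8 0.1 0.4]
[0.45, 0.25, 0.16] [-0.2928 -0.2257  0.0661]
[0.5, 0.0, 0.16] [-0.4483 -0.4278  0.0666]
[0.387, -0.2365, 0.13] [-0.4517 -0.6898  0.0972]
L top (231.85134887695312, 255.41891479492188) 11.778814315795898 (232.0, 255.5, 23, 22)
L side (223.0, 172.5) 12.500100135803223 (223.0, 172.0, 25, 21)
(array([0.3978, 0.2467, 0.0469]), np.float64(0.0020028954877436135)) [0.3999 0.2473 0.0425] [0.3964 0.2554 0.0425]
M top (376.7608642578125, 178.2391357421875) 8.936185836791992 (376.5, 178.5, 18, 18)
M side (364.8816833496094, 250.5763397216797) 13.369009971618652 (365.0, 250.0, 27, 25)
(array([ 0.5959, -0.1177,  0.038 ]), np.float64(0.0009116258419017326)) [ 0.5969 -0.1181  0.0373] [ 0.5953 -0.1169  0.0373]
S top (424.0, 260.5) 6.946321964263916 (424.0, 260.5, 13, 14)
S side (263.6000061035156, 337.5714416503906) 12.904180526733398 (264.0, 337.5, 25, 26)
(array([ 0.3864, -0.2356,  0.028 ]), np.float64(0.001653102690475845)) [ 0.3881 -0.2358  0.028 ] [ 0.3848 -0.2355  0.028 ]
dimple [0.5992 0.1534 0.016 ]
```

Units first: shifts go in shares of 0.5 m and turns go in shares of pi rad. So -0.44 m / 0.5 = -0.88, -0.41 m / 0.5 = -0.82.

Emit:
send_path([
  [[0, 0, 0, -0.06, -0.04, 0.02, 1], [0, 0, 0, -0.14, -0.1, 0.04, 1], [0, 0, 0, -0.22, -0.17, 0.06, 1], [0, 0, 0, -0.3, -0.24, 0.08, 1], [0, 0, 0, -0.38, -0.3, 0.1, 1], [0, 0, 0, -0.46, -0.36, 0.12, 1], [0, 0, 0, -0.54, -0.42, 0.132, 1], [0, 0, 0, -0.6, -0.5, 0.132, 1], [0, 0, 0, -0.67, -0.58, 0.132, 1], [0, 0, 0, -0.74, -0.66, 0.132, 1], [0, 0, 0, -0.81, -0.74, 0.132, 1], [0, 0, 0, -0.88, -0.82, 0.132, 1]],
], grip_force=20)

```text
refused: increments[0]: the value is too long (schema: maxItems 7). Nothing was moved.
```

The error is about the shape of the input: a list of rows, each a list of 7 numbers. Fixing that and sending the same move.

Emit:
send_path([
  [0, 0, 0, -0.06, -0.04, 0.02, 1],
  [0, 0, 0, -0.14, -0.1, 0.04, 1],
  [0, 0, 0, -0.22, -0.17, 0.06, 1],
  [0, 0, 0, -0.3, -0.24, 0.08, 1],
  [0, 0, 0, -0.38, -0.3, 0.1, 1],
  [0, 0, 0, -0.46, -0.36, 0.12, 1],
  [0, 0, 0, -0.54, -0.42, 0.132, 1],
  [0, 0, 0, -0.6, -0.5, 0.132, 1],
  [0, 0, 0, -0.67, -0.58, 0.132, 1],
  [0, 0, 0, -0.74, -0.66, 0.132, 1],
  [0, 0, 0, -0.81, -0.74, 0.132, 1],
  [0, 0, 0, -0.88, -0.82, 0.132, 1],
], grip_force=20)

```text
time_s: 1.6
eef_pos: [0.5009, 0.0187, 0.1605]
ee_rot: [[-0.897, 0.443, -0.0], [0.443, 0.897, 0.0], [0.0, -0.0, -1.0]]
contact_force: [1.2, 0.6, 0.4]
grip_width: 1.001
grasp_force: 0.0
```

```bash
python3 go.py .387 -.236 .11
```

```text
t 1.6 p [0.5009 0.0187 0.1605] f [1.2 0.6 0.4]
[0.387, -0.236, 0.11] [-0.0106 -0.2788  0.0505]
```

Scaled: -0.2788 m / 0.5 = -0.5576, -0.25 m / 0.5 = -0.5.

Emit:
send_path([
  [0, 0, 0, 0, -0.06, 0, 1],
  [0, 0, 0, 0, -0.15, 0, 1],
  [0, 0, 0, -0.01, -0.24, 0.02, 1],
  [0, 0, 0, -0.02, -0.33, 0.04, 1],
  [0, 0, 0, -0.02, -0.42, 0.06, 1],
  [0, 0, 0, -0.0212, -0.5, 0.1, 1],
  [0, 0, 0, -0.0212, -0.5576, 0.12, 1],
  [0, 0, 0, -0.0212, -0.5576, 0.14, 1],
  [0, 0, 0, -0.0212, -0.5576, 0.14, 1],
  [0, 0, 0, -0.0212, -0.5576, 0.14, 1],
])

```text
time_s: 2.85
eef_pos: [0.3878, -0.233, 0.0909]
ee_rot: [[-0.898, 0.44, 0.001], [0.44, 0.898, 0.0], [-0.0, 0.001, -1.0]]
contact_force: [-0.3, -0.5, 0.2]
grip_width: 1.0
grasp_force: 0.0
```

```bash
python3 go.py .387 -.236 .0275; python3 - <<'E'
from h import *
t=camrig.capture('top');s=camrig.capture('side')
f=lambda i,x,y:cv2.resize(i[y-50:y+50,x-50:x+50],(400,400),interpolation=cv2.INTER_CUBIC)
cv2.imwrite('pics/c1.png',np.hstack([f(t,423,261),f(s,266,320)]))
E
```

```text
t 2.85 p [ 0.3878 -0.233   0.0909] f [-0.3 -0.5  0.2]
[0.387, -0.236, 0.0275] [-0.0005 -0.0031  0.0634]
```

View pics/c1.png

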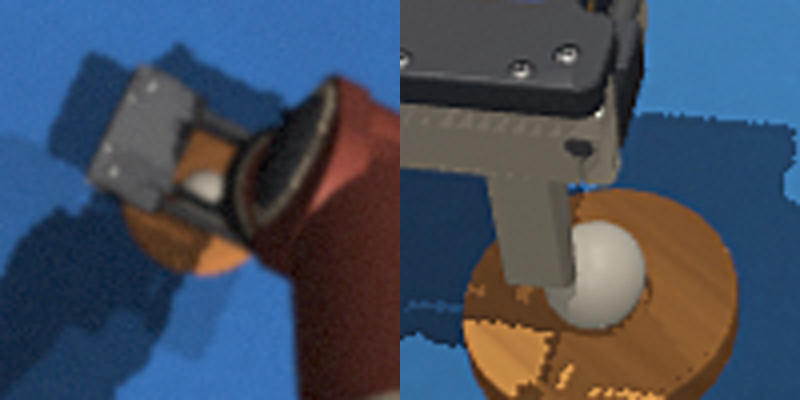

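The top crop shows the gripper over the ball, and the side crop shows the near fingertip edge at about pixel (250,341). I'll compare that with where the pose puts it.

```bash
python3 - <<'E'
from h import *
s=arm.state();R=np.array(s['ee_rot']);p=np.array(s['eef_pos'])
def pr(n,X):
    c=camrig.calibration(n);T=np.linalg.inv(np.array(c['cam_to_world']));q=T[:3,:3]@X+T[:3,3];q=q*[1,-1,-1];q=c['mtx']@q;return (q[:2]/q[2]).round(1)
for y in(-.0465,-.064):
  for x in(-.0075,0.0075):print(y,x,pr('side',p+R@[x,y,.008]))
print(plane('side',250.3,340.8,p[2]-.008),p+R@[0,-.064,.008])
E
```

```text
-0.0465 -0.0075 [259.4 337.2]
-0.0465 0.0075 [247.6 336. ]
-0.064 -0.0075 [255.8 349. ]
-0.064 0.0075 [243.7 347.7]
[ 0.36230184 -0.28011716  0.08306089] [ 0.35954255 -0.29082366  0.08303453]
```

Scaled: 0.05 m / 0.5 = 0.1, 0.045 m / 0.5 = 0.09.

Emit:
send_path([
  [0, 0, 0, 0, 0, 0.04, 1],
  [0, 0, 0, 0, 0, 0.07, 1],
  [0, 0, 0, 0, 0, 0.09, 1],
  [0, 0, 0, 0, 0, 0.1, 1],
  [0, 0, 0, 0, 0, 0.1, 1],
])

```text
time_s: 3.58
eef_pos: [0.3869, -0.2343, 0.0407]
ee_rot: [[-0.897, 0.443, -0.0], [0.443, 0.897, 0.0], [0.0, -0.0, -1.0]]
contact_force: [-0.1, 0.8, -0.3]
grip_width: 0.998
grasp_force: 0.0
```

```bash
python3 go.py .387 -.236 .0275
```

```text
t 3.58 p [ 0.3869 -0.2343  0.0407] f [-0.1  0.8 -0.3]
[0.387, -0.236, 0.0275] [-0.0008 -0.0015  0.0132]
```

Scaled: 0.013 m / 0.5 = 0.026, -0.0015 m / 0.5 = -0.003.

Emit:
send_path([
  [0, 0, 0, 0, -0.002, 0.014, 1],
  [0, 0, 0, 0, -0.003, 0.023, 1],
  [0, 0, 0, 0, -0.003, 0.026, 1],
  [0, 0, 0, 0, -0.003, 0.026, 1],
  [0, 0, 0, 0, -0.003, 0.026, 0],
  [0, 0, 0, 0, -0.003, 0.026, 0],
  [0, 0, 0, 0, -0.003, 0.026, 0],
  [0, 0, 0, 0, -0.003, 0.026, 0],
  [0, 0, 0, 0, -0.003, 0.026, 0],
  [0, 0, 0, 0, -0.003, 0.026, 0],
], grip_force=15)

```text
time_s: 4.82
eef_pos: [0.3861, -0.2358, 0.0277]
ee_rot: [[-0.897, 0.443, -0.0], [0.443, 0.897, -0.0], [0.0, -0.0, -1.0]]
contact_force: [-0.7, -0.9, 1.4]
grip_width: 0.407
grasp_force: 0.5
```

Scaled: -0.02 m / 0.5 = -0.04, -0.012 m / 0.5 = -0.024.

Emit:
send_path([
  [0, 0, 0, 0, 0, 0, 0],
  [0, 0, 0, 0, 0, 0, 0],
  [0, 0, 0, 0, 0, 0, 0],
  [0, 0, 0, 0, 0, -0.008, 0],
  [0, 0, 0, 0, 0, -0.024, 0],
  [0, 0, 0, 0, 0, -0.04, 0],
  [0, 0, 0, 0, 0, -0.04, 0],
])

```text
time_s: 5.7
eef_pos: [0.3867, -0.236, 0.0485]
ee_rot: [[-0.897, 0.443, 0.002], [0.443, 0.897, -0.001], [-0.002, -0.0, -1.0]]
contact_force: [0.4, -0.3, -0.5]
grip_width: 0.378
grasp_force: 15.0
```

```bash
python3 go.py .5 -.06 .1 .599 .154 .1
```

```text
t 5.7 p [ 0.3867 -0.236   0.0485] f [ 0.4 -0.3 -0.5]
[0.5, -0.06, 0.1] [-0.0238  0.208  -0.0515]
[0.599, 0.154, 0.1] [-0.0178  0.4437 -0.0515]
```

Scaled: 0.4437 m / 0.5 = 0.8874, 0.08 m / 0.5 = 0.16.

Emit:
send_path([
  [0, 0, 0, 0, 0.02, -0.04, 0],
  [0, 0, 0, 0, 0.08, -0.09, 0],
  [0, 0, 0, 0, 0.16, -0.1, 0],
  [0, 0, 0, -0.01, 0.25, -0.1, 0],
  [0, 0, 0, -0.02, 0.34, -0.1, 0],
  [0, 0, 0, -0.03, 0.43, -0.1, 0],
  [0, 0, 0, -0.036, 0.52, -0.1, 0],
  [0, 0, 0, -0.036, 0.61, -0.1, 0],
  [0, 0, 0, -0.036, 0.7, -0.1, 0],
  [0, 0, 0, -0.036, 0.79, -0.1, 0],
  [0, 0, 0, -0.036, 0.85, -0.09, 0],
  [0, 0, 0, -0.036, 0.8874, -0.07, 0],
])

```text
time_s: 7.2
eef_pos: [0.599, 0.1562, 0.0823]
ee_rot: [[-0.897, 0.441, 0.0], [0.441, 0.897, 0.001], [0.0, 0.001, -1.0]]
contact_force: [-0.2, 0.2, -0.3]
grip_width: 0.38
grasp_force: 15.0
```

Emit:
send_path([
  [0, 0, 0, 0, 0, 0.01, 0],
  [0, 0, 0, 0, 0, 0.02, 0],
  [0, 0, 0, 0, 0, 0.02, 0],
])

```text
time_s: 7.58
eef_pos: [0.5982, 0.1519, 0.0722]
ee_rot: [[-0.895, 0.445, -0.002], [0.445, 0.895, -0.002], [0.001, -0.002, -1.0]]
contact_force: [0.6, 0.2, -0.9]
grip_width: 0.379
grasp_force: 15.0
```

```bash
python3 go.py .599 .154 .0285
```

```text
t 7.58 p [0.5982 0.1519 0.0722] f [ 0.6  0.2 -0.9]
[0.599, 0.154, 0.0285] [0.0001 0.0023 0.0437]
```

Scaled: 0.034 m / 0.5 = 0.068, 0.03 m / 0.5 = 0.06.

Emit:
send_path([
  [0, 0, 0, 0, 0.001, 0.02, 0],
  [0, 0, 0, 0, 0.002, 0.044, 0],
  [0, 0, 0, 0, 0.002, 0.06, 0],
  [0, 0, 0, 0, 0.002, 0.068, 0],
  [0, 0, 0, 0, 0.002, 0.068, 0],
  [0, 0, 0, 0, 0.002, 0.068, 0],
])

```text
time_s: 8.32
eef_pos: [0.5995, 0.1551, 0.0389]
ee_rot: [[-0.897, 0.443, 0.001], [0.443, 0.897, 0.0], [-0.0, 0.0, -1.0]]
contact_force: [-0.0, 0.1, -0.4]
grip_width: 0.381
grasp_force: 15.0
```

```bash
python3 go.py .599 .154 .0285; python3 - <<'E'
from h import *
t=camrig.capture('top');s=camrig.capture('side')
f=lambda i,x,y:cv2.resize(i[y-40:y+40,x-40:x+40],(400,400),interpolation=cv2.INTER_CUBIC)
cv2.imwrite('pics/c2.png',np.hstack([f(t,271,178),f(s,317,185)]))
E
```

```text
t 8.32 p [0.5995 0.1551 0.0389] f [-0.   0.1 -0.4]
[0.599, 0.154, 0.0285] [-0.0001 -0.0012  0.0104]
```

View pics/c2.png

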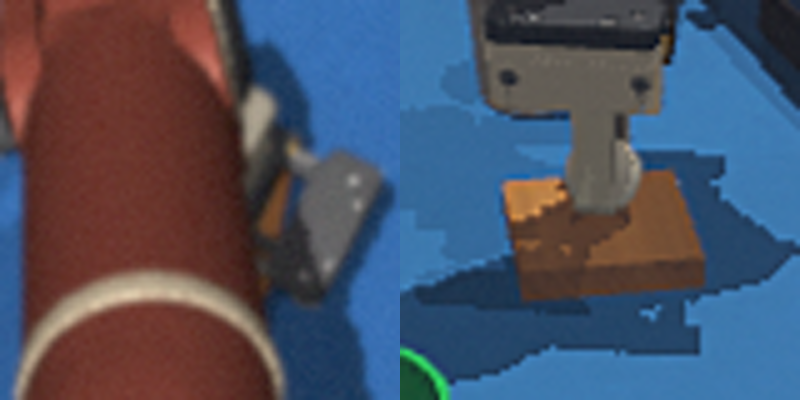

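The side crop shows the ball in the fingers, with its centre at about pixel (317.8,179.4), over the middle of the block at about (316.6,188.8). I'll cast both to their planes.

```bash
python3 - <<'E'
from h import *
print(plane('side',317.8,179.4,.0394),plane('side',316.6,188.8,.016))
s=cv2.imread('pics/side0.png');c=blob(s,'brown',(317,190),26)
a=cv2.approxPolyDP(cv2.convexHull(c),3,True)[:,0];print(a.tolist(),[plane('side',*map(float,x),.016)[:2].round(4).tolist() for x in a])
E
```

```text
[0.60050891 0.15446096 0.0394    ] [0.59675249 0.152294   0.016     ]
[[331, 180], [337, 201], [302, 204], [299, 181]] [[0.6438, 0.1811], [0.6223, 0.0861], [0.5447, 0.0999], [0.5686, 0.2019]]
```

Scaled: 0.0105 m / 0.5 = 0.021, -0.0025 m / 0.5 = -0.005.

Emit:
send_path([
  [0, 0, 0, 0.001, -0.005, 0.006, 0],
  [0, 0, 0, 0.001, -0.005, 0.012, 0],
  [0, 0, 0, 0.001, -0.005, 0.016, 0],
  [0, 0, 0, 0.001, -0.005, 0.019, 0],
  [0, 0, 0, 0.001, -0.005, 0.021, 0],
  [0, 0, 0, 0.001, -0.005, 0.021, 0],
  [0, 0, 0, 0.001, -0.005, 0.021, 0],
])

```text
time_s: 9.3
eef_pos: [0.5977, 0.1531, 0.0282]
ee_rot: [[-0.897, 0.443, 0.0], [0.443, 0.897, 0.0], [-0.0, 0.0, -1.0]]
contact_force: [-0.2, -0.5, -0.4]
grip_width: 0.376
grasp_force: 15.0
```

Scaled: -0.07 m / 0.5 = -0.14, 0.0008 m / 0.5 = 0.0016.

Emit:
send_path([
  [0, 0, 0, 0, 0, 0.001, 0],
  [0, 0, 0, 0, 0, 0.0016, 0],
  [0, 0, 0, 0, 0, 0.0016, 0],
  [0, 0, 0, 0, 0, 0.0016, 0.45],
  [0, 0, 0, 0, 0, 0.0016, 0.7],
  [0, 0, 0, 0, 0, 0.0016, 1],
  [0, 0, 0, 0, 0, 0.0016, 1],
  [0, 0, 0, 0, 0, 0.0016, 1],
  [0, 0, 0, 0, 0, -0.024, 1],
  [0, 0, 0, 0, 0, -0.07, 1],
  [0, 0, 0, 0, 0, -0.14, 1],
], grip_force=20)

```text
time_s: 10.68
eef_pos: [0.5971, 0.1529, 0.0989]
ee_rot: [[-0.897, 0.443, -0.002], [0.443, 0.897, -0.0], [0.001, -0.001, -1.0]]
contact_force: [0.0, 0.5, -0.4]
grip_width: 0.999
grasp_force: 0.0
```

```bash
python3 go.py .398 .247 .11
```

```text
t 10.68 p [0.5971 0.1529 0.0989] f [ 0.   0.5 -0.4]
[0.398, 0.247, 0.11] [ 0.2202 -0.0038 -0.0109]
```

Scaled: 0.2202 m / 0.5 = 0.4404, 0.2 m / 0.5 = 0.4.

Emit:
send_path([
  [0, 0, 0, 0.06, 0, -0.02, 1],
  [0, 0, 0, 0.15, 0, -0.022, 1],
  [0, 0, 0, 0.24, 0, -0.022, 1],
  [0, 0, 0, 0.33, -0.004, -0.022, 1],
  [0, 0, 0, 0.4, -0.0076, -0.022, 1],
  [0, 0, 0, 0.4404, -0.0076, 0, 1],
  [0, 0, 0, 0.4404, -0.0076, 0.02, 1],
  [0, 0, 0, 0.4404, -0.0076, 0.02, 1],
  [0, 0, 0, 0.4404, -0.0076, 0.02, 1],
])

```text
time_s: 11.8
eef_pos: [0.4, 0.2465, 0.0884]
ee_rot: [[-0.896, 0.445, 0.001], [0.445, 0.896, 0.0], [-0.001, 0.001, -1.0]]
contact_force: [0.3, 0.5, 0.7]
grip_width: 1.002
grasp_force: 0.0
```

```bash
python3 go.py .398 .247 .0315; python3 - <<'E'
from h import *
t=camrig.capture('top');s=camrig.capture('side')
f=lambda i,x,y:cv2.resize(i[y-40:y+40,x-40:x+40],(400,400),interpolation=cv2.INTER_CUBIC)
cv2.imwrite('pics/c3.png',np.hstack([f(s,224,170),f(s,317,185)]))
c=circ(blob(s,'white',(317,183),14));print(c,plane('side',*c[:2],.028))
E
```

```text
t 11.8 p [0.4    0.2465 0.0884] f [0.3 0.5 0.7]
[0.398, 0.247, 0.0315] [ 0.0021 -0.0005  0.0569]
(315.6736755371094, 182.96151733398438, 13.969354629516602, 18.919893264770508) [0.59688011 0.15927719 0.028     ]
```

View pics/c3.png

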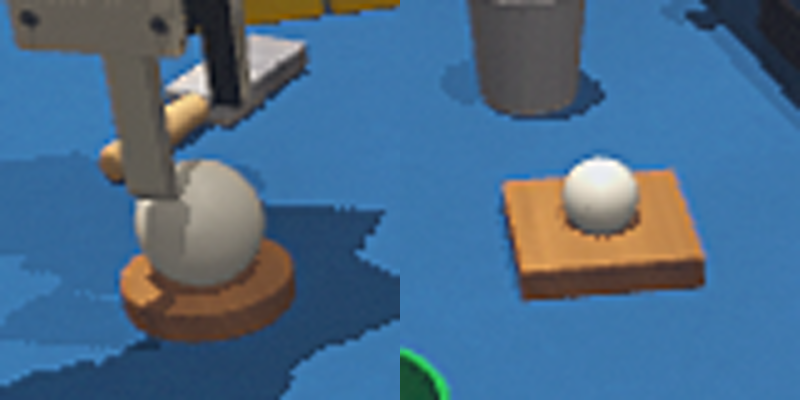

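The small ball sits centred on the square rest at about side pixel (317,184), and the gripper straddles the large ball. I'll descend and grip.

Scaled: 0.057 m / 0.5 = 0.114, 0.001 m / 0.5 = 0.002.

Emit:
send_path([
  [0, 0, 0, 0.002, 0, 0.03, 1],
  [0, 0, 0, 0.002, 0, 0.07, 1],
  [0, 0, 0, 0.002, 0, 0.1, 1],
  [0, 0, 0, 0.002, 0, 0.114, 1],
  [0, 0, 0, 0.002, 0, 0.114, 1],
  [0, 0, 0, 0.002, 0, 0.114, 0],
  [0, 0, 0, 0.002, 0, 0.114, 0],
  [0, 0, 0, 0.002, 0, 0.114, 0],
  [0, 0, 0, 0.002, 0, 0.114, 0],
  [0, 0, 0, 0.002, 0, 0.114, 0],
  [0, 0, 0, 0.002, 0, 0.114, 0],
], grip_force=25)

```text
time_s: 13.28
eef_pos: [0.3973, 0.247, 0.0313]
ee_rot: [[-0.896, 0.443, -0.001], [0.443, 0.896, -0.001], [0.0, -0.001, -1.0]]
contact_force: [-0.6, -1.7, 5.7]
grip_width: 0.633
grasp_force: 25.0
```

```bash
python3 go.py .398 .247 .0315
```

```text
t 13.28 p [0.3973 0.247  0.0313] f [-0.6 -1.7  5.7]
[0.398, 0.247, 0.0315] [-0.0006  0.0003 -0.0002]
```

Scaled: -0.07 m / 0.5 = -0.14, -0.03 m / 0.5 = -0.06.

Emit:
send_path([
  [0, 0, 0, 0, 0, -0.008, 0],
  [0, 0, 0, 0, 0, -0.024, 0],
  [0, 0, 0, 0, 0, -0.06, 0],
  [0, 0, 0, 0, 0, -0.1, 0],
  [0, 0, 0, 0, 0, -0.13, 0],
  [0, 0, 0, 0, 0, -0.14, 0],
  [0, 0, 0, 0, 0, -0.14, 0],
])

```text
time_s: 14.15
eef_pos: [0.3976, 0.2477, 0.1012]
ee_rot: [[-0.897, 0.443, 0.0], [0.443, 0.897, 0.0], [-0.0, 0.0, -1.0]]
contact_force: [1.1, 0.3, -3.4]
grip_width: 0.635
grasp_force: 25.0
```

```bash
python3 go.py .51 .06 .11 .51 -.06 .11 .388 -.235 .09
```

```text
t 14.15 p [0.3976 0.2477 0.1012] f [ 1.1  0.3 -3.4]
[0.51, 0.06, 0.11] [-0.1839 -0.1185 -0.0088]
[0.51, -0.06, 0.11] [-0.237  -0.2261 -0.0088]
[0.388, -0.235, 0.09] [-0.2051 -0.4371  0.0111]
```

Scaled: -0.355 m / 0.5 = -0.71, -0.315 m / 0.5 = -0.63.

Emit:
send_path([
  [0, 0, 0, -0.04, -0.02, -0.01, 0],
  [0, 0, 0, -0.1, -0.06, -0.018, 0],
  [0, 0, 0, -0.17, -0.11, -0.018, 0],
  [0, 0, 0, -0.24, -0.16, -0.018, 0],
  [0, 0, 0, -0.31, -0.2, -0.018, 0],
  [0, 0, 0, -0.37, -0.25, -0.018, 0],
  [0, 0, 0, -0.42, -0.32, -0.018, 0],
  [0, 0, 0, -0.46, -0.39, -0.018, 0],
  [0, 0, 0, -0.48, -0.47, -0.018, 0],
  [0, 0, 0, -0.47, -0.55, -0.018, 0],
  [0, 0, 0, -0.46, -0.63, -0.018, 0],
  [0, 0, 0, -0.45, -0.71, -0.018, 0],
])

```text
time_s: 15.65
eef_pos: [0.4408, -0.1713, 0.1092]
ee_rot: [[-0.897, 0.443, -0.002], [0.443, 0.897, 0.001], [0.002, -0.0, -1.0]]
contact_force: [-0.2, -0.4, -3.6]
grip_width: 0.635
grasp_force: 25.0
```

Emit:
send_path([
  [0, 0, 0, 0.014, -0.07, 0.01, 0],
  [0, 0, 0, 0.028, -0.13, 0.024, 0],
  [0, 0, 0, 0.04, -0.164, 0.04, 0],
  [0, 0, 0, 0.04, -0.164, 0.06, 0],
  [0, 0, 0, 0.04, -0.164, 0.08, 0],
  [0, 0, 0, 0.04, -0.164, 0.08, 0],
  [0, 0, 0, 0.04, -0.164, 0.08, 0],
])

```text
time_s: 16.52
eef_pos: [0.3887, -0.2344, 0.0701]
ee_rot: [[-0.897, 0.441, 0.0], [0.441, 0.897, 0.0], [-0.0, 0.0, -1.0]]
contact_force: [0.1, 0.6, -3.3]
grip_width: 0.634
grasp_force: 25.0
```

```bash
python3 go.py .388 -.235 .03; python3 - <<'E'
from h import *
t=camrig.capture('top');s=camrig.capture('side')
f=lambda i,x,y:cv2.resize(i[y-50:y+50,x-50:x+50],(400,400),interpolation=cv2.INTER_CUBIC)
cv2.imwrite('pics/c4.png',np.hstack([f(t,423,261),f(s,266,320)]))
E
```

```text
t 16.52 p [ 0.3887 -0.2344  0.0701] f [ 0.1  0.6 -3.3]
[0.388, -0.235, 0.03] [ 0.0003 -0.0009  0.0401]
```

View pics/c4.png

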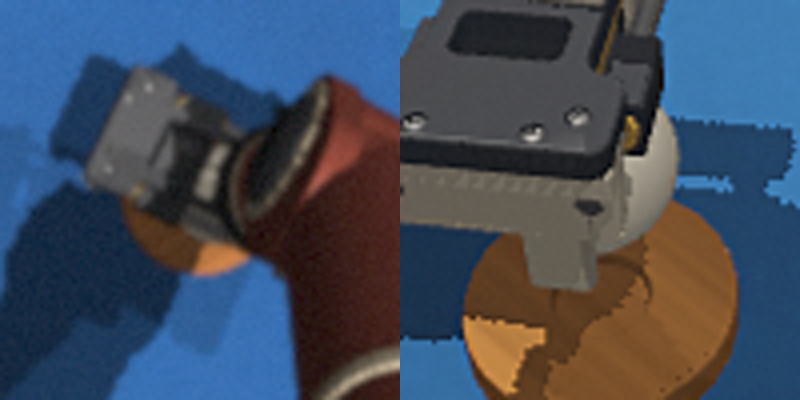

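The side crop shows the held ball above the stand, with the dimple's edge near crop (652,300). I'll check the stand centre from its side-view outline box.

```bash
python3 - <<'E'
from h import *
s=cv2.imread('pics/side0.png');t=cv2.imread('pics/top0.png')
for R,at,ta,nm,g in((.049,(266,347),(423,261),'L',(.388,-.235)),(.033,(364,265),(376,180),'S',(.5962,-.1178)),(.041,(225,185),(234,256),'M',(.398,.247))):
  for v,I,a,w in(('side',s,at,42 if nm=='L' else 24),('top',t,ta,30)):
    c=camrig.calibration(v);T=np.linalg.inv(np.array(c['cam_to_world']));th=np.linspace(0,6.28,90)
    X=np.array([[g[0]+R*np.cos(h),g[1]+R*np.sin(h),z] for z in(0,.016) for h in th])
    q=(X@T[:3,:3].T+T[:3,3])*[1,-1,-1]@c['mtx'].T;q=q[:,:2]/q[:,2:]
    b=cv2.boundingRect(blob(I,'brown',a,w+4))
    print(nm,v,'pred',q.min(0).round(1),q.max(0).round(1),'obs',b[0]-.5,b[1]-.5,b[0]+b[2]-.5,b[1]+b[3]-.5)
E
```

```text
L side pred [231.4 315.7] [301.  380.5] obs 231.5 316.5 300.5 380.5
L top pred [402.4 241.3] [441.9 280. ] obs 403.5 240.5 441.5 278.5
S side pred [346.2 248.5] [383.2 279.3] obs 345.5 252.5 381.5 279.5
S top pred [362.5 167.4] [388.4 193.2] obs 363.5 167.5 387.5 192.5
M side pred [208.  175.6] [243.5 198.3] obs 207.5 177.5 242.5 197.5
M top pred [217.6 240.2] [250.6 272.6] obs 217.5 240.5 249.5 271.5
```

Scaled: 0.04 m / 0.5 = 0.08, 0.0395 m / 0.5 = 0.079.

Emit:
send_path([
  [0, 0, 0, 0, -0.001, 0.02, 0],
  [0, 0, 0, 0, -0.001, 0.044, 0],
  [0, 0, 0, 0, -0.001, 0.062, 0],
  [0, 0, 0, 0, -0.001, 0.072, 0],
  [0, 0, 0, 0, -0.001, 0.076, 0],
  [0, 0, 0, 0, -0.001, 0.079, 0],
  [0, 0, 0, 0, -0.001, 0.08, 0],
  [0, 0, 0, 0, -0.001, 0.08, 0],
  [0, 0, 0, 0, -0.001, 0.08, 0],
])

```text
time_s: 17.75
eef_pos: [0.3878, -0.2355, 0.0303]
ee_rot: [[-0.897, 0.443, 0.0], [0.443, 0.897, -0.0], [-0.0, -0.0, -1.0]]
contact_force: [0.1, 0.2, -3.7]
grip_width: 0.638
grasp_force: 25.0
```

Scaled: 0.0015 m / 0.5 = 0.003, 0.001 m / 0.5 = 0.002.

Emit:
send_path([
  [0, 0, 0, 0, 0, 0.001, 0],
  [0, 0, 0, 0, 0, 0.002, 0],
  [0, 0, 0, 0, 0, 0.003, 0],
  [0, 0, 0, 0, 0, 0.003, 0],
])

```text
time_s: 18.25
eef_pos: [0.3879, -0.2356, 0.0291]
ee_rot: [[-0.897, 0.443, 0.0], [0.443, 0.897, -0.0], [-0.001, -0.0, -1.0]]
contact_force: [-1.8, 0.5, 3.7]
grip_width: 0.635
grasp_force: 25.0
```

Scaled: -0.085 m / 0.5 = -0.17, -0.075 m / 0.5 = -0.15.

Emit:
send_path([
  [0, 0, 0, 0, 0, -0.001, 0],
  [0, 0, 0, 0, 0, -0.001, 0.7],
  [0, 0, 0, 0, 0, -0.001, 0.8],
  [0, 0, 0, 0, 0, -0.001, 1],
  [0, 0, 0, 0, 0, -0.001, 1],
  [0, 0, 0, 0, 0, -0.001, 1],
  [0, 0, 0, 0, 0, -0.03, 1],
  [0, 0, 0, 0, 0, -0.08, 1],
  [0, 0, 0, 0, 0, -0.15, 1],
  [0, 0, 0, 0, 0, -0.17, 1],
], grip_force=22)

```text
time_s: 19.5
eef_pos: [0.3886, -0.236, 0.1153]
ee_rot: [[-0.897, 0.443, 0.003], [0.443, 0.897, -0.002], [-0.004, -0.0, -1.0]]
contact_force: [0.3, 0.9, 0.7]
grip_width: 0.997
grasp_force: 0.0
```

```bash
python3 go.py .5962 -.1178 .11
```

```text
t 19.5 p [ 0.3886 -0.236   0.1153] f [0.3 0.9 0.7]
[0.5962, -0.1178, 0.11] [-0.1338  0.1979  0.0057]
```

Scaled: 0.1979 m / 0.5 = 0.3958, 0.19 m / 0.5 = 0.38.

Emit:
send_path([
  [0, 0, 0, -0.03, 0.04, 0, 1],
  [0, 0, 0, -0.08, 0.12, 0, 1],
  [0, 0, 0, -0.13, 0.2, 0, 1],
  [0, 0, 0, -0.18, 0.28, 0, 1],
  [0, 0, 0, -0.23, 0.34, 0.02, 1],
  [0, 0, 0, -0.26, 0.38, 0.04, 1],
  [0, 0, 0, -0.2676, 0.3958, 0.054, 1],
  [0, 0, 0, -0.2676, 0.3958, 0.054, 1],
  [0, 0, 0, -0.2676, 0.3958, 0.054, 1],
])

```text
time_s: 20.62
eef_pos: [0.5942, -0.1185, 0.0867]
ee_rot: [[-0.896, 0.444, -0.001], [0.444, 0.896, -0.001], [0.001, -0.001, -1.0]]
contact_force: [0.6, -0.6, -0.5]
grip_width: 0.997
grasp_force: 0.0
```

```bash
python3 go.py .5962 -.1178 .029; python3 - <<'E'
from h import *
t=camrig.capture('top');s=camrig.capture('side')
f=lambda i,x,y:cv2.resize(i[y-50:y+50,x-50:x+50],(400,400),interpolation=cv2.INTER_CUBIC)
cv2.imwrite('pics/c5.png',np.hstack([f(s,266,320),f(s,364,250)]))
E
```

```text
t 20.62 p [ 0.5942 -0.1185  0.0867] f [ 0.6 -0.6 -0.5]
[0.5962, -0.1178, 0.029] [-0.0015  0.0016  0.0577]
```

View pics/c5.png

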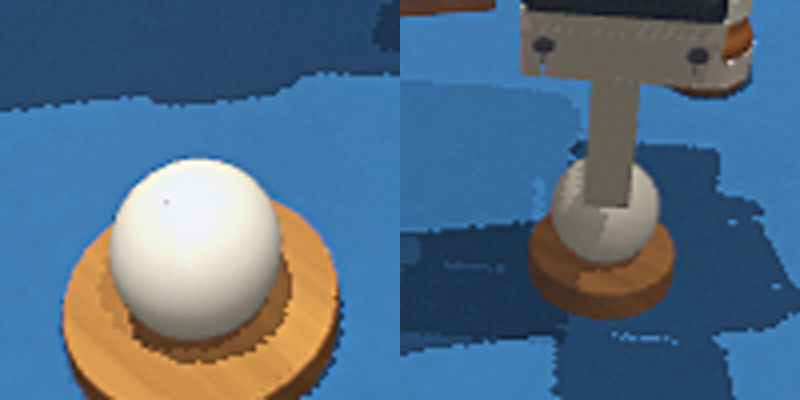

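The large ball is seated on the large stand, with its ball centre at side pixel (264,332). The fingers straddle the medium ball at side pixel (366,252).

Scaled: 0.0575 m / 0.5 = 0.115, 0.05 m / 0.5 = 0.1.

Emit:
send_path([
  [0, 0, 0, 0, 0.001, 0.03, 1],
  [0, 0, 0, 0, 0.001, 0.07, 1],
  [0, 0, 0, 0, 0.001, 0.1, 1],
  [0, 0, 0, 0, 0.001, 0.115, 1],
  [0, 0, 0, 0, 0.001, 0.115, 1],
  [0, 0, 0, 0, 0.001, 0.115, 0],
  [0, 0, 0, 0, 0.001, 0.115, 0],
  [0, 0, 0, 0, 0.001, 0.115, 0],
  [0, 0, 0, 0, 0.001, 0.115, 0],
  [0, 0, 0, 0, 0.001, 0.115, 0],
  [0, 0, 0, 0, 0.001, 0.115, 0],
  [0, 0, 0, 0, 0.001, 0.115, 0],
], grip_force=20)

```text
time_s: 22.22
eef_pos: [0.5949, -0.1185, 0.0293]
ee_rot: [[-0.896, 0.444, -0.001], [0.444, 0.896, -0.002], [0.0, -0.002, -1.0]]
contact_force: [-1.7, -3.6, 3.1]
grip_width: 0.508
grasp_force: 20.0
```

Scaled: -0.07 m / 0.5 = -0.14, -0.065 m / 0.5 = -0.13.

Emit:
send_path([
  [0, 0, 0, 0, 0, -0.008, 0],
  [0, 0, 0, 0, 0, -0.024, 0],
  [0, 0, 0, 0, 0, -0.06, 0],
  [0, 0, 0, 0, 0, -0.1, 0],
  [0, 0, 0, 0, 0, -0.13, 0],
  [0, 0, 0, 0, 0, -0.14, 0],
  [0, 0, 0, 0, 0, -0.14, 0],
])

```text
time_s: 23.1
eef_pos: [0.5956, -0.1167, 0.0994]
ee_rot: [[-0.897, 0.443, 0.0], [0.443, 0.897, 0.0], [-0.0, 0.0, -1.0]]
contact_force: [-0.4, -0.2, -2.4]
grip_width: 0.505
grasp_force: 20.0
```

```bash
python3 go.py .397 .2465 .08
```

```text
t 23.1 p [ 0.5956 -0.1167  0.0994] f [-0.4 -0.2 -2.4]
[0.397, 0.2465, 0.08] [0.3389 0.2377 0.0194]
```

Scaled: 0.3385 m / 0.5 = 0.677, 0.32 m / 0.5 = 0.64.

Emit:
send_path([
  [0, 0, 0, 0.03, 0.02, -0.01, 0],
  [0, 0, 0, 0.09, 0.06, -0.02, 0],
  [0, 0, 0, 0.16, 0.11, -0.02, 0],
  [0, 0, 0, 0.23, 0.16, -0.02, 0],
  [0, 0, 0, 0.3, 0.21, -0.02, 0],
  [0, 0, 0, 0.37, 0.26, -0.02, 0],
  [0, 0, 0, 0.44, 0.31, -0.02, 0],
  [0, 0, 0, 0.51, 0.36, -0.02, 0],
  [0, 0, 0, 0.58, 0.41, -0.02, 0],
  [0, 0, 0, 0.64, 0.45, 0, 0],
  [0, 0, 0, 0.677, 0.475, 0.02, 0],
  [0, 0, 0, 0.677, 0.475, 0.04, 0],
])

```text
time_s: 24.6
eef_pos: [0.395, 0.2482, 0.0787]
ee_rot: [[-0.899, 0.438, -0.002], [0.438, 0.899, 0.001], [0.002, 0.0, -1.0]]
contact_force: [-0.5, 0.1, -2.3]
grip_width: 0.502
grasp_force: 20.0
```

Emit:
send_path([
  [0, 0, 0, 0, 0, 0.02, 0],
  [0, 0, 0, 0, 0, 0.04, 0],
  [0, 0, 0, 0, 0, 0.04, 0],
  [0, 0, 0, 0, 0, 0.04, 0],
])

```text
time_s: 25.1
eef_pos: [0.3977, 0.2456, 0.0592]
ee_rot: [[-0.896, 0.444, 0.0], [0.444, 0.896, -0.0], [-0.0, 0.0, -1.0]]
contact_force: [-0.9, -0.5, -2.3]
grip_width: 0.505
grasp_force: 20.0
```

```bash
python3 go.py .397 .2465 .0278;  python3 - <<'E'
from h import *
s=camrig.capture('side')
cv2.imwrite('pics/c6.png',cv2.resize(s[130:210,184:264],(400,400),interpolation=cv2.INTER_CUBIC))
E
```

```text
t 25.1 p [0.3977 0.2456 0.0592] f [-0.9 -0.5 -2.3]
[0.397, 0.2465, 0.0278] [0.001  0.0005 0.0314]
```

View pics/c6.png

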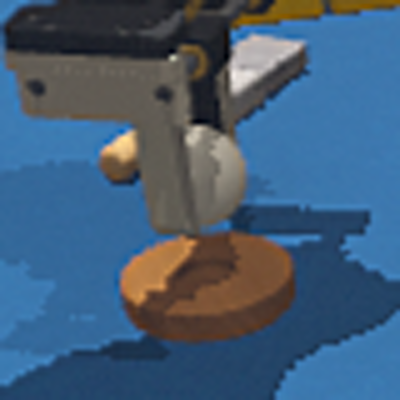

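The ball's centre is at about crop (196,176) and the dimple's at about (208,270). I'll cast both to world.

```bash
python3 - <<'E'
from h import *
print(plane('side',184+196/5-.4,130+176/5-.4,.0674),plane('side',184+208/5-.4,130+270/5-.4,.016))
E
```

```text
[0.3977705  0.24568226 0.0674    ] [0.39731472 0.24786923 0.016     ]
```

Scaled: 0.0305 m / 0.5 = 0.061, 0.03 m / 0.5 = 0.06.

Emit:
send_path([
  [0, 0, 0, 0.002, 0.0014, 0.02, 0],
  [0, 0, 0, 0.002, 0.0014, 0.036, 0],
  [0, 0, 0, 0.002, 0.0014, 0.048, 0],
  [0, 0, 0, 0.002, 0.0014, 0.054, 0],
  [0, 0, 0, 0.002, 0.0014, 0.058, 0],
  [0, 0, 0, 0.002, 0.0014, 0.06, 0],
  [0, 0, 0, 0.002, 0.0014, 0.061, 0],
  [0, 0, 0, 0.002, 0.0014, 0.061, 0],
  [0, 0, 0, 0.002, 0.0014, 0.061, 0],
])

```text
time_s: 26.28
eef_pos: [0.3967, 0.2471, 0.0288]
ee_rot: [[-0.897, 0.443, 0.0], [0.443, 0.897, 0.0], [-0.0, 0.0, -1.0]]
contact_force: [0.3, 0.8, -2.3]
grip_width: 0.508
grasp_force: 20.0
```

Scaled: 0.0015 m / 0.5 = 0.003, 0.001 m / 0.5 = 0.002.

Emit:
send_path([
  [0, 0, 0, 0, 0, 0.001, 0],
  [0, 0, 0, 0, 0, 0.002, 0],
  [0, 0, 0, 0, 0, 0.003, 0],
  [0, 0, 0, 0, 0, 0.003, 0],
])

```text
time_s: 26.78
eef_pos: [0.3969, 0.2471, 0.0274]
ee_rot: [[-0.897, 0.443, 0.0], [0.443, 0.897, 0.0], [-0.0, 0.0, -1.0]]
contact_force: [-0.4, -1.0, 1.8]
grip_width: 0.506
grasp_force: 20.0
```

Contact with the seat; release, then go to the parked small ball.

Units first: shifts go in shares of 0.5 m and turns go in shares of pi rad. So -0.075 m / 0.5 = -0.15, -0.07 m / 0.5 = -0.14.

Emit:
send_path([
  [0, 0, 0, 0, 0, -0.0006, 0],
  [0, 0, 0, 0, 0, -0.0006, 0.58],
  [0, 0, 0, 0, 0, -0.0006, 0.7],
  [0, 0, 0, 0, 0, -0.0006, 1],
  [0, 0, 0, 0, 0, -0.0006, 1],
  [0, 0, 0, 0, 0, -0.0006, 1],
  [0, 0, 0, 0, 0, -0.03, 1],
  [0, 0, 0, 0, 0, -0.08, 1],
  [0, 0, 0, 0, 0, -0.14, 1],
  [0, 0, 0, 0, 0, -0.15, 1],
], grip_force=15)

```text
time_s: 28.02
eef_pos: [0.3978, 0.2478, 0.1045]
ee_rot: [[-0.897, 0.443, 0.004], [0.443, 0.897, 0.003], [-0.002, 0.004, -1.0]]
contact_force: [0.4, -0.2, 0.0]
grip_width: 1.0
grasp_force: 0.0
```

```bash
python3 go.py .5975 .153 .07
```

```text
t 28.02 p [0.3978 0.2478 0.1045] f [ 0.4 -0.2  0. ]
[0.5975, 0.153, 0.07] [-0.221   0.0033  0.035 ]
```

Scaled: -0.221 m / 0.5 = -0.442, -0.205 m / 0.5 = -0.41.

Emit:
send_path([
  [0, 0, 0, -0.04, 0, 0, 1],
  [0, 0, 0, -0.12, 0, 0, 1],
  [0, 0, 0, -0.2, 0, 0, 1],
  [0, 0, 0, -0.28, 0, 0, 1],
  [0, 0, 0, -0.35, 0.004, 0.02, 1],
  [0, 0, 0, -0.41, 0.0066, 0.04, 1],
  [0, 0, 0, -0.442, 0.0066, 0.066, 1],
  [0, 0, 0, -0.442, 0.0066, 0.066, 1],
  [0, 0, 0, -0.442, 0.0066, 0.066, 1],
])

```text
time_s: 29.15
eef_pos: [0.5948, 0.1533, 0.069]
ee_rot: [[-0.897, 0.442, -0.002], [0.442, 0.897, 0.001], [0.002, -0.0, -1.0]]
contact_force: [0.4, -0.3, 0.7]
grip_width: 1.0
grasp_force: 0.0
```

```bash
python3 go.py .5975 .153 .028; python3 - <<'E'
from h import *
s=camrig.capture('side')
f=lambda i,x,y:cv2.resize(i[y-40:y+40,x-40:x+40],(400,400),interpolation=cv2.INTER_CUBIC)
cv2.imwrite('pics/c7.png',np.hstack([f(s,224,170),f(s,317,185)]))
E
```

```text
t 29.15 p [0.5948 0.1533 0.069 ] f [ 0.4 -0.3  0.7]
[0.5975, 0.153, 0.028] [-0.0026  0.0009  0.041 ]
```

View pics/c7.png

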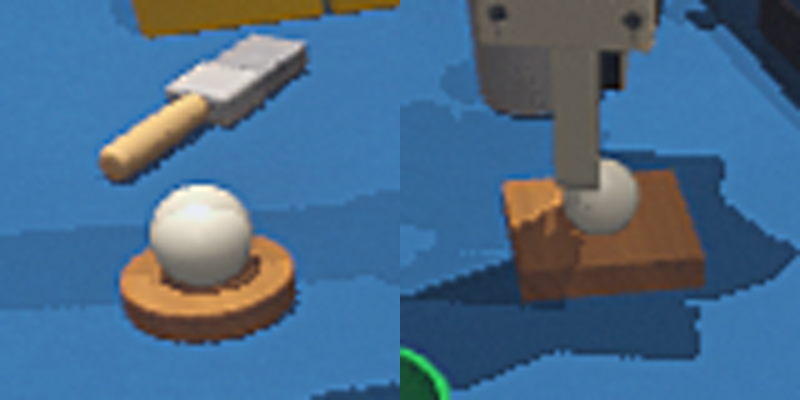

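The medium ball is seated on the medium stand at side pixel (224,176). The fingers straddle the small ball on the rest at about (317,184).

Scaled: 0.041 m / 0.5 = 0.082, 0.038 m / 0.5 = 0.076.

Emit:
send_path([
  [0, 0, 0, -0.002, 0.001, 0.03, 1],
  [0, 0, 0, -0.003, 0.0014, 0.06, 1],
  [0, 0, 0, -0.003, 0.0014, 0.076, 1],
  [0, 0, 0, -0.003, 0.0014, 0.082, 1],
  [0, 0, 0, -0.003, 0.0014, 0.082, 0],
  [0, 0, 0, -0.003, 0.0014, 0.082, 0],
  [0, 0, 0, -0.003, 0.0014, 0.082, 0],
  [0, 0, 0, -0.003, 0.0014, 0.082, 0],
  [0, 0, 0, -0.003, 0.0014, 0.082, 0],
  [0, 0, 0, -0.003, 0.0014, 0.082, 0],
  [0, 0, 0, -0.003, 0.0014, 0.082, 0],
  [0, 0, 0, -0.003, 0.0014, 0.082, 0],
])

```text
time_s: 30.7
eef_pos: [0.5983, 0.1528, 0.0283]
ee_rot: [[-0.897, 0.442, 0.001], [0.442, 0.897, 0.001], [-0.001, 0.001, -1.0]]
contact_force: [0.9, 1.3, 0.5]
grip_width: 0.38
grasp_force: 15.0
```

Emit:
send_path([
  [0, 0, 0, 0, 0, 0, 0],
  [0, 0, 0, 0, 0, -0.006, 0],
  [0, 0, 0, 0, 0, -0.02, 0],
  [0, 0, 0, 0, 0, -0.06, 0],
  [0, 0, 0, 0, 0, -0.1, 0],
  [0, 0, 0, 0, 0, -0.11, 0],
  [0, 0, 0, 0, 0, -0.11, 0],
])

```text
time_s: 31.58
eef_pos: [0.5977, 0.1518, 0.0832]
ee_rot: [[-0.897, 0.443, -0.0], [0.443, 0.897, -0.0], [0.0, -0.0, -1.0]]
contact_force: [-0.1, -0.6, -1.0]
grip_width: 0.379
grasp_force: 15.0
```

```bash
python3 go.py .595 -.1187 .065
```

```text
t 31.57 p [0.5977 0.1518 0.0832] f [-0.1 -0.6 -1. ]
[0.595, -0.1187, 0.065] [-0.1175 -0.2437  0.0183]
```

Scaled: -0.2437 m / 0.5 = -0.4874, -0.11 m / 0.5 = -0.22.

Emit:
send_path([
  [0, 0, 0, -0.016, -0.03, -0.02, 0],
  [0, 0, 0, -0.044, -0.09, -0.03, 0],
  [0, 0, 0, -0.08, -0.16, -0.03, 0],
  [0, 0, 0, -0.116, -0.24, -0.03, 0],
  [0, 0, 0, -0.154, -0.32, -0.03, 0],
  [0, 0, 0, -0.19, -0.4, -0.02, 0],
  [0, 0, 0, -0.22, -0.46, 0, 0],
  [0, 0, 0, -0.235, -0.4874, 0.03, 0],
  [0, 0, 0, -0.235, -0.4874, 0.05, 0],
  [0, 0, 0, -0.235, -0.4874, 0.06, 0],
  [0, 0, 0, -0.235, -0.4874, 0.06, 0],
  [0, 0, 0, -0.235, -0.4874, 0.06, 0],
])

```text
time_s: 33.08
eef_pos: [0.5958, -0.1171, 0.0535]
ee_rot: [[-0.897, 0.441, 0.001], [0.441, 0.897, 0.0], [-0.001, 0.001, -1.0]]
contact_force: [-0.1, 0.8, -0.5]
grip_width: 0.375
grasp_force: 15.0
```

```bash
python3 go.py .595 -.1187 .03;  python3 - <<'E'
from h import *
s=camrig.capture('side')
cv2.imwrite('pics/c8.png',cv2.resize(s[215:295,324:404],(400,400),interpolation=cv2.INTER_CUBIC))
E
```

```text
t 33.08 p [ 0.5958 -0.1171  0.0535] f [-0.1  0.8 -0.5]
[0.595, -0.1187, 0.03] [ 0.0001 -0.0018  0.0235]
```

View pics/c8.png

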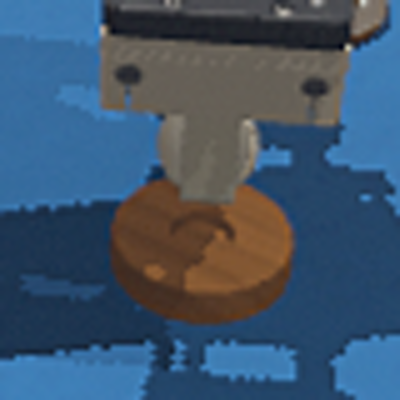

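The held ball spans crop columns 158–259 (centre about 208), and the dimple is centred at about (203,235). I'll check these against projections.

```bash
python3 - <<'E'
from h import *
c=camrig.calibration('side');T=np.linalg.inv(np.array(c['cam_to_world']))
for X in((.5958,-.1171,.0537),(.595,-.1187,.016)):
    q=(T[:3,:3]@X+T[:3,3])*[1,-1,-1];q=c['mtx']@q;print((q[:2]/q[2]).round(1))
print('obs',324+208/5-.4, 324+203/5-.4,215+235/5-.4,plane('side',324+203/5-.4,215+235/5-.4,.016))
E
```

```text
[365.8 243.3]
[364.4 260.5]
obs 365.20000000000005 364.20000000000005 261.6 [ 0.59329075 -0.12143984  0.016     ]
```

Scaled: 0.022 m / 0.5 = 0.044, 0.0215 m / 0.5 = 0.043.

Emit:
send_path([
  [0, 0, 0, 0, -0.002, 0.012, 0],
  [0, 0, 0, 0, -0.003, 0.024, 0],
  [0, 0, 0, 0, -0.003, 0.034, 0],
  [0, 0, 0, 0, -0.003, 0.04, 0],
  [0, 0, 0, 0, -0.003, 0.043, 0],
  [0, 0, 0, 0, -0.003, 0.044, 0],
  [0, 0, 0, 0, -0.003, 0.044, 0],
  [0, 0, 0, 0, -0.003, 0.044, 0],
])

```text
time_s: 34.12
eef_pos: [0.5948, -0.1198, 0.0313]
ee_rot: [[-0.897, 0.443, 0.0], [0.443, 0.897, -0.0], [-0.0, 0.0, -1.0]]
contact_force: [-0.0, -0.0, -0.9]
grip_width: 0.376
grasp_force: 15.0
```

Emit:
send_path([
  [0, 0, 0, 0, 0, 0.001, 0],
  [0, 0, 0, 0, 0, 0.002, 0],
  [0, 0, 0, 0, 0, 0.002, 0],
  [0, 0, 0, 0, 0, 0.002, 0],
])

```text
time_s: 34.62
eef_pos: [0.5949, -0.1198, 0.0304]
ee_rot: [[-0.897, 0.443, 0.001], [0.443, 0.897, -0.0], [-0.001, 0.0, -1.0]]
contact_force: [-0.3, 0.1, 1.7]
grip_width: 0.375
grasp_force: 15.0
```

Scaled: -0.16 m / 0.5 = -0.32, -0.12 m / 0.5 = -0.24.

Emit:
send_path([
  [0, 0, 0, 0, 0, 0, 0],
  [0, 0, 0, 0, 0, 0, 0.43],
  [0, 0, 0, 0, 0, 0, 0.55],
  [0, 0, 0, 0, 0, 0, 0.8],
  [0, 0, 0, 0, 0, 0, 1],
  [0, 0, 0, 0, 0, 0, 1],
  [0, 0, 0, 0, 0, -0.03, 1],
  [0, 0, 0, 0, 0, -0.08, 1],
  [0, 0, 0, 0, 0, -0.16, 1],
  [0, 0, 0, 0, 0, -0.24, 1],
  [0, 0, 0, 0, 0, -0.32, 1],
  [0, 0, 0, 0, 0, -0.32, 1],
])

```text
time_s: 36.12
eef_pos: [0.5971, -0.1203, 0.1951]
ee_rot: [[-0.896, 0.443, 0.009], [0.443, 0.897, -0.002], [-0.009, 0.003, -1.0]]
contact_force: [-0.0, -0.1, -0.1]
grip_width: 1.001
grasp_force: 0.0
```

```bash
python3 - <<'E'
from h import *
s=camrig.capture('side');t=camrig.capture('top')
cv2.imwrite('pics/f.png',np.vstack([s[100:],t[100:]]))
E
```

```text
(no output)
```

View pics/f.png

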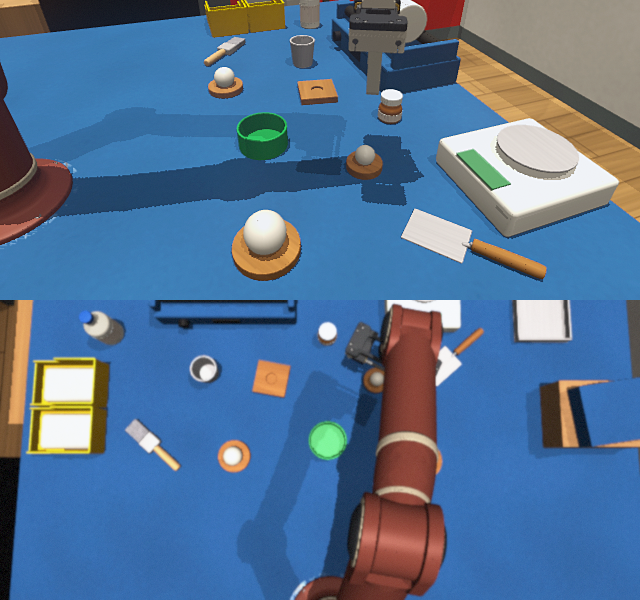

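The picture shows all three balls on their own stands: small at side pixel (365,256), medium at (224,176) and large at (265,332). The rest is empty and the bowl, jar and cup haven't moved.

Scaled: -0.16 m / 0.5 = -0.32.

Emit:
send_path([
  [0, 0, 0, 0, 0, -0.32, 1],
], quiet=true)

```text
ok
```

```bash
python3 -c "
from cell import arm, camrig
s=arm.state();print(s['eef_pos'],s['qd']);print(arm.hand_in())"
```

```text
[ 0.59044773 -0.11881602  0.24711685] [ -1.03744868 -29.77620004   1.88396537 -44.58702817   0.50387507
  66.80867443  -0.42407015]
the job is handed in; nothing more can be done
None
```

The job is handed in: each ball sits on the stand of its own size, the square rest is empty, and the bowl, jar and cup look unmoved in the last pictures. I handed in while the arm was still rising clear of the balls, and no verdict came back.

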